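# Berth the tugboat and fasten its gate

## Task

Put the wooden tugboat away for the evening without picking it up: gently push it along the table, bow first, into the middle berth of the bamboo shelf until its bow rests against the cork bumper. Then slide the gate fully shut behind it and push the brass catch over so that it lies over the gate. Use only the fingertips or the outside of the fingers, lift nothing, and leave the other toys where they are.

Things in the scene. Friction and masses are not known exactly. Their poses are not given: they have to be found in the camera images.
- unit: low bamboo shelf, fixed, open-topped, 150 (x) by 300 (y) mm, walls 50 mm high; origin: centre of its underside. Own +x: from open front to back, away from the robot. In its frame the middle berth spans y -36 to +36 mm, side walls 12 mm thick, the table as floor, front x = -75 mm. Beside it are two 92 mm bays with other toys, front walls 30 mm high. The gate runs in front, x -83 to -75 mm
- dock_mouth (a point): middle of the berth's open front, at table height (-75, 0, 0 mm in the unit's frame)
- dock_stop (a point): middle of the face of the 35 mm high cork bumper at the berth's inner end, 20 mm above the table (45, 0, 20 mm in the unit's frame)
- tugboat: wooden tugboat, 110 long, 56 wide, about 0.2 kg, no wheels; origin: mid-length on the underside, +x to the bow. Hull 32 mm high: flat stern at x = -55, flat parallel sides from x -55 to +27, half-round bow to +55 mm. Cabin (x -10 to 30) and funnel (x -20) reach 56 mm. Starts left or right of the lane to the berth, bow roughly to the shelf, a toy lorry on the other side
- tug_bow (a point): foremost point of the tugboat's bow, 16 mm above its underside
- gate (a joint): opening of the berth's sliding gate, m: 0 fully shut (end stop), grows as it slides to the unit's -y, end stop 0.095. Starts open, clear of the berth. About 1 N of friction; stays where left. Panel 84 mm wide, 8 mm thick, 50 mm high
- gate_knob (a point): middle of the upright knob on the gate's top edge, 65 mm above the table; the knob is a round peg 14 mm thick from 50 to 81 mm above the table. In the unit's frame it lies at x = -79 mm, y = -15 mm minus the gate's opening
- catch (a joint): angle of the brass catch, rad: 0 thrown back (its start), leaning 0.5 rad to the unit's +y; 0.5 upright; 1.6 fully over, leaning to -y over the shut gate (end stop). A light lever that tips by its own weight to whichever side of upright it is on. Its brass foot stands at x -87 to -73, y 44 to 62 mm of the unit, 52 mm high
- catch_tip (a point): centre of the 13 mm ball at the catch's end; arm 38 mm long, 8 mm thick, pivot at x = -80, y = +50 mm in the unit's frame, 58 mm above the table, swinging in the unit's y-z plane. Thrown back, the ball is 91 mm above the table; fully over, 75 mm
- lorry: wooden toy lorry with a square cab, 90 by 50 mm, 58 mm high, no round bow; stands beside the lane to the berth, on the other side from the tugboat. Leave alone; origin at the middle of its underside
- bell: chrome bicycle bell, dome 52 mm across, 40 mm high, in the shelf's bay at its +y side. Leave alone; origin at the middle of its underside
- castanets: pair of dark hardwood castanets, 54 mm across, 19 mm high, in the shelf's bay at its -y side. Leave alone; origin at the middle of its underside
- toy_mirror: white toy dental mirror, 154 mm long, lying far to the right. Leave alone; origin at the middle of its underside
- beaker: white plastic beaker, 68 mm across, 80 mm high, to the left. Leave alone; origin at the middle of its underside
- stack_ring: wooden stacking ring, 80 mm across, 22 mm high, to the left. Leave alone; origin at the middle of its underside
Mind the look-alikes: they are no part of the job. What is shaped like the tugboat but red is not meant.

How it is judged:
On the way, in this order (a step that is already met when the one before it is completed fails the run):
1. the tugboat is bow first against the bumper in the berth (x of tugboat in the frame of unit between -0.016 and -0.005 m and y of tugboat in the frame of unit between -0.014 and 0.014 m and angle between the x axis of tugboat and the x axis of unit, either way round below 0.25 rad and x of tug_bow in the frame of unit above 0 m and height (world z) of tugboat below 0.006 m and angle between tugboat's own z axis and vertical below 0.1 rad and linear speed of tugboat below 0.01 m/s and value of joint gate above 0.06 m and value of joint catch below 0.5 rad), for 0.2 s.
2. the gate is shut behind it (value of joint gate below 0.004 m and value of joint catch below 0.9 rad), for 0.1 s.
3. the catch lies over the gate (value of joint catch above 1.4 rad), for 0.2 s.
At the end, for the whole second after the job is handed in: The tugboat stands flat in the middle berth, bow first, at rest, its bow within 6 mm of the bumper, within 0.25 rad of straight; the gate is within 4 mm of fully shut; the catch is within 0.2 rad of fully over (x of tugboat in the frame of unit between -0.016 and -0.005 m and y of tugboat in the frame of unit between -0.014 and 0.014 m and angle between the x axis of tugboat and the x axis of unit, either way round below 0.25 rad and x of tug_bow in the frame of unit above 0 m and height (world z) of tugboat below 0.006 m and angle between tugboat's own z axis and vertical below 0.1 rad and linear speed of tugboat below 0.01 m/s and value of joint gate below 0.004 m and value of joint catch above 1.4 rad); the robot touches nothing.
It fails at once if the tugboat is lifted off the table or tipped (height (world z) of tugboat above 0.012 m or angle between tugboat's own z axis and vertical above 0.3 rad).
It fails at once if the tugboat is squeezed or pushed with more than 30 N (contact force between the fingers and tugboat above 30 N).
It fails at once if another toy is moved more than 20 mm or lifted (distance of any of lorry, bell, castanets, toy_mirror, beaker, stack_ring from where it was at the start of the episode above 0.02 m).
It also fails if it takes over 67 s, if anything falls off the work surface, if the arm or the gripper's body presses on something with over 40 N, if the wrist force passes 120 N, or if a joint passes its speed limit or range.

## Robot

A 6-joint arm with a two-finger parallel gripper is mounted at the origin on the work surface. World frame = base frame: x ahead of the robot, y to its left, z up, the work surface at z = 0. Lengths are in m, angles in rad, forces in N, time in s.
With the tool pointing down it reaches from about 0.35 to 0.775 m from the base axis. Payload 5.5 kg.
Tool frame: the origin (TCP) lies midway between the tips of the shut fingers; the grasp point (between the pads) lies grip_point_offset behind it (grip_point_offset is the distance from the TCP to the grasp point, in m); z points along the fingers, y is the direction in which the jaws open and shut (so a half turn about z gives the same grasp; the last joint's range is limited). The gripper opens to 85 mm and grips with 20 to 120 N. Pads are 22 mm wide; open, the fingers measure 114 mm over their backs; the gripper's body (76 mm by 85 mm) begins 54 mm behind the grasp point. The pads swing forward as they close: fully open they stand 13 mm farther back than shut.
Start: joints at [-1.431, 0.313, 0.046, 1.304, 0, 1.431], TCP at [0.159, -0.553, 0.231] pointing down, gripper open.
Joint ranges: [-2.76, 2.76], [-0.86, 1.69], [-1.03, 1.26], [-2.2, 2.34], [-1.47, 1.5], [-3.14, 3.14]. Speed limits (rad/s): [2.57, 2.57, 3.14, 3.14, 3.14, 3.14].

## Interface

Orientations are given as a unit quaternion [w, x, y, z].
In Python, from workcell import * gives the robot as it stands.
- The arm moves only by the tool send_rows, never from a script. Its argument "series" is one flat list of numbers, 7 for each row, row after row: the shift along the tool's x, y, z in cm, then the turn, a rotation vector about the tool's x, y, z in degrees, then the opening, from 0 (shut) to 1 (fully open). A call has 1 to 10 rows; each row is the pose to reach, as a shift and turn from the pose commanded when the call began, along the tool's axes at that moment; what a row does not reach only later rows make up. A row lasts 1/12 s, in which the tool goes at most 41.7 mm and 7.16 degrees, less where a joint would pass 70% of its speed; a pose out of reach is approached as far as the arm can. A call with a gripper value outside its range is refused whole. The fingers move at their own pace and stop on an object; "newtons" is the grip in N (left out, the last holds). Time passes only in rows, so rows that repeat a pose let the fingers close. It gives the time, the measured TCP pose, the force and the opening at its end, in the units of the state.
- get_state(): the state, without advancing time (a new reading comes with each control period).
- read_camera(name): name is "side" or "top"; returns the picture (480x640x3 uint8, blue, green, red); there is no depth.
- camera_info(name): a dict with "K" (3x3 intrinsics, pixels), "D" ([k1, k2, p1, p2, k3] as OpenCV has them; the pictures are not rectified), "xyz" and "attitude" of the camera in the world. Camera axes: x right, y down, z forward; pixel columns grow to the right and rows downward; lengths in m; the calibration is good to about 2 mm. A picture is of the moment at which its call begins. camera_info takes no time and is no camera call.
- hand_in(): hands the job in, once; it reports no verdict.
Trained networks look in the newest picture that a camera, given by its name, has taken for a name from the list of things; names that differ only in an ending like _2 or _b are one class to them, and where a whole thing is asked for, a point or a joint stands for the part that bears it (a point fixed in the world has none). Each returns a list of dicts, best first, with "p" (0 to 1); they miss things now and then, are a little off and sometimes report something else, mostly with a low value. They report only what shows in the picture. A call takes as long as a camera call. They do not tell look-alikes from the thing itself.
- silhouettes(camera, label): "pixels" (480x640 bool, what is visible of it) and "box" ([left, top, width, height] in pixels, round what is visible of it).
The state is a dict: "clock": time; "joint_pos": joint angles; "qvel": joint speeds; "tau": joint torques, N m; "tcp_pos": TCP position; "orientation": TCP orientation; "wrist_force": force on the tool from outside, world axes, zero at the start; "ft_torque": the same for the moment, N m; "finger_gap": finger opening in m.
Only numpy, scipy, OpenCV 4.12 (cv2) and the standard library are available. Lean on these libraries where they do the work, as an engineer would, in place of code of your own. Each camera call takes 0.05 s, during which the arm holds its last target. There are 200 camera calls.

## Working session

There is one attempt and no reset: what is moved stays moved. The work goes in short steps, Python scripts to look and compute and a tool call to move; the robot and the scene stay as the last step left them, time stands still between calls to the robot, and variables do not carry over. Pictures are saved under pics/ and viewed, about 8 in all and at most 12, crops included, and the job is handed in when it is done.

Besides the shell and the picture viewer there is one more tool, called after "Call:" by a JSON object that holds its "fn" and its "kwargs". send_rows: Moves the arm, as the interface text tells. Its arguments: {"type":"object","properties":{"series":{"type":"array"},"newtons":{"type":"number"}},"required":["series"]}

```bash
ls; mkdir -p pics; python3 - <<'E'
from workcell import *
import cv2
s=get_state(); print(s)
for c in ("side","top"):
    i=camera_info(c); print(c,i)
    cv2.imwrite(f"pics/{c}0.png",read_camera(c))
E
```

```text
pics
{'clock': 0.0, 'joint_pos': array([-1.43057854e+00,  3.14003895e-01,  4.49829727e-02,  1.30361403e+00,
        3.24428079e-06,  1.43118672e+00]), 'qvel': array([-6.56308932e-05,  1.18140618e-03, -7.56274090e-04,  4.40922413e-06,
        1.11338274e-03,  1.26349383e-03]), 'tau': array([ 1.75484682e-03, -4.80628502e+01,  2.98532689e+01,  1.92641595e-02,
        1.52001762e-04,  1.99022742e-05]), 'tcp_pos': array([ 0.1587228 , -0.55212319,  0.23040853]), 'orientation': array([-9.19315746e-04,  9.90227617e-01,  1.39457595e-01,  1.34258822e-06]), 'wrist_force': array([-0.33051038, -0.22473765,  0.45467748]), 'ft_torque': array([0.02655014, 0.07765844, 0.01151043]), 'finger_gap': 0.08505429647004552}
side {'K': array([[465.58790968,   0.        , 317.71430657],
       [  0.        , 465.58790968, 241.48105096],
       [  0.        ,   0.        ,   1.        ]]), 'D': array([-0.03290476,  0.        ,  0.        ,  0.        ,  0.        ]), 'xyz': array([0.28081993, 0.62003897, 0.72501574]), 'attitude': array([ 0.08960723, -0.2167857 ,  0.89141846, -0.38774687])}
top {'K': array([[547.99979278,   0.        , 307.5211979 ],
       [  0.        , 547.99979278, 235.75111253],
       [  0.        ,   0.        ,   1.        ]]), 'D': array([-0.00068587,  0.        ,  0.        ,  0.        ,  0.        ]), 'xyz': array([ 0.50588627, -0.00469721,  1.18940811]), 'attitude': array([ 0.02644714, -0.70117038,  0.7119444 , -0.02821014])}
```

View pics/top0.png

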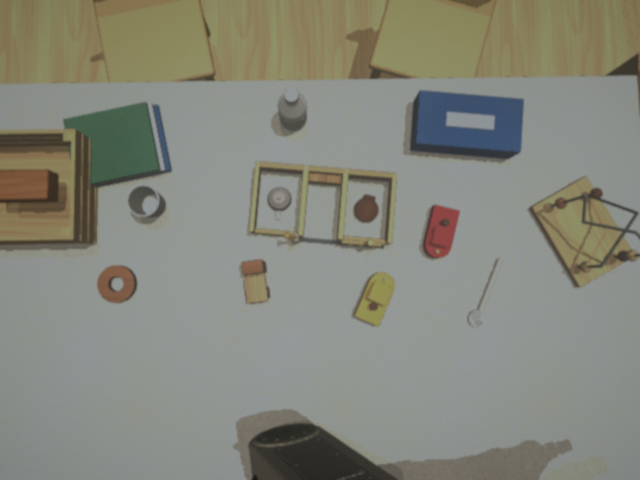

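View pics/side0.png

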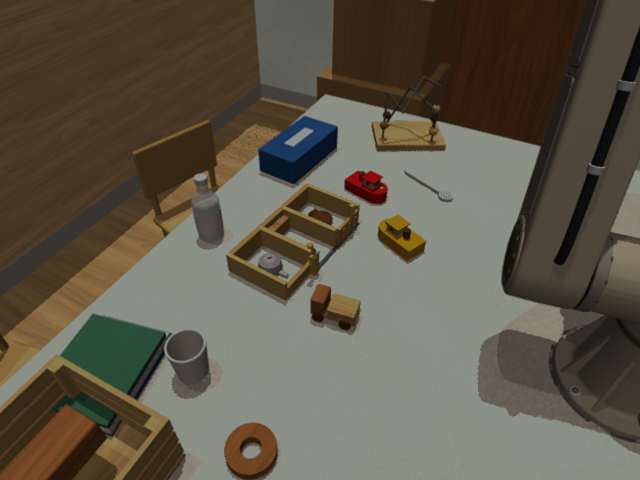

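```bash
cat > h.py <<'E'
from workcell import *
import cv2, numpy as np
from scipy.spatial.transform import Rotation as R
from scipy.optimize import minimize
def cam(c):
    i=camera_info(c); q=i["attitude"]; Rw=R.from_quat(np.roll(q,-1)).as_matrix()
    return i["K"],i["D"],np.array(i["xyz"]),Rw
def proj(P,c):
    K,D,t,Rw=cam(c); P=np.atleast_2d(P).astype(float)
    return cv2.projectPoints(P,cv2.Rodrigues(Rw.T)[0],-Rw.T@t,K,D)[0][:,0]
def back(uv,z,c):
    K,D,t,Rw=cam(c); n=cv2.undistortPoints(np.array(uv,float).reshape(-1,1,2),K,D)[:,0]
    d=np.c_[n,np.ones(len(n))]@Rw.T; return t+d*((z-t[2])/d[:,2])[:,None]
def w(P,pose):
    P=np.atleast_2d(P).astype(float); c,s=np.cos(pose[2]),np.sin(pose[2])
    return np.c_[pose[0]+c*P[:,0]-s*P[:,1],pose[1]+s*P[:,0]+c*P[:,1],P[:,2]]
def loc(p,pose):
    c,s=np.cos(pose[2]),np.sin(pose[2]); d=np.array(p[:2])-pose[:2]
    return np.array([c*d[0]+s*d[1],-s*d[0]+c*d[1]])
def prism(xy,z0,z1): xy=np.array(xy); return np.r_[np.c_[xy,np.full(len(xy),z0)],np.c_[xy,np.full(len(xy),z1)]]
a=np.linspace(-np.pi/2,np.pi/2,15)
HULL=prism([(-.055,-.028),(-.055,.028)]+[(.027+.028*np.cos(t),.028*np.sin(t)) for t in a],0,.032)
CAB=prism([(-.01,-.017),(-.01,.017),(.03,.017),(.03,-.017)],.03,.056)
UNIT=prism([(-.075,-.15),(-.075,.15),(.075,.15),(.075,-.15)],0,.05)
S=4
def render(parts,pose,c):
    m=np.zeros((480*S,640*S),np.uint8)
    for p in parts:
        h=cv2.convexHull(((proj(w(p,pose),c)+.5)*S).astype(np.float32))
        cv2.fillConvexPoly(m,np.round(h).astype(int),1)
    return m
def fit(parts,p0,masks,step=(.01,.01,.1)):
    M={c:cv2.resize(m.astype(np.uint8),None,fx=S,fy=S,interpolation=cv2.INTER_NEAREST) for c,m in masks.items()}
    f=lambda p:sum(np.count_nonzero(render(parts,p,c)^M[c]) for c in M)/S/S
    p=np.array(p0,float)
    for k in (1,.4):
        r=minimize(f,p,method="Nelder-Mead",options=dict(initial_simplex=np.vstack([p]+[p+k*np.eye(3)[i]*step[i] for i in range(3)]),maxfev=120)); p=r.x
    return p,r.fun,{c:int(m.sum()) for c,m in masks.items()}
def look(*cs): return {c:read_camera(c) for c in cs}
def tugmasks(cs,near):
    out={}
    for c in cs:
        uv=proj([[near[0],near[1],.02]],c)[0]
        for d in silhouettes(c,"tugboat"):
            b=d["box"]; e=np.hypot(b[0]+b[2]/2-uv[0],b[1]+b[3]/2-uv[1])
            if e<25 and d["p"]>.3: out[c]=np.array(d["pixels"]); break
    return out
def hullmask(m):
    o=np.zeros(m.shape,np.uint8); cv2.fillConvexPoly(o,cv2.convexHull(np.argwhere(m)[:,::-1].astype(np.int32)),1); return o
E
cat > m1.py <<'E'
from h import *
im=look("top","side")
t0=back([[375,299]],.02,"top")[0]; u0=back([[323,204]],.05,"top")[0]; print(t0,u0)
T=tugmasks(["top","side"],t0)
for c in T: print("tug",c,fit([HULL,CAB],[t0[0],t0[1],-.3],{c:T[c]}))
if len(T)>1: print("tug both",fit([HULL,CAB],[t0[0],t0[1],-.3],T))
for l in ("lorry","unit","gate","catch","catch_tip","gate_knob"):
    for c in ("top","side"):
        for d in silhouettes(c,l)[:2]: print(l,c,d["p"],d["box"])
U={c:hullmask(silhouettes(c,"unit")[0]["pixels"]) for c in ("top","side")}
for c in U: print("unit",c,fit([UNIT],[u0[0],u0[1],-.05],{c:U[c]}))
p=fit([UNIT],[u0[0],u0[1],-.05],U); print("unit both",p)
v=cv2.resize(im["top"][140:340,220:440],None,fx=3.6,fy=3,interpolation=cv2.INTER_CUBIC)
v=cv2.resize(im["top"][145:335,235:415],None,fx=3.1,fy=3.1,interpolation=cv2.INTER_CUBIC)
pu=p[0]
for q in [(-.075,-.15,.05),(-.075,.15,.05),(.075,.15,.05),(.075,-.15,.05),(-.075,.036,.05),(-.075,-.036,.05),(.045,.036,.035),(.045,-.036,.035),(-.079,-.11,.08),(-.08,.068,.091)]:
    x=(proj(w(q,pu),"top")[0]-[235,145]+.5)*3.1; cv2.circle(v,tuple(int(k) for k in x),2,(255,0,255),-1)
cv2.imwrite("pics/fit.png",v)
E
python3 m1.py
```

```text
[ 0.45968818 -0.14941604  0.02      ] [ 0.66035027 -0.04166354  0.05      ]
tug top (array([ 0.46542762, -0.15064931, -0.44072518]), np.float64(64.0), {'top': 1353})
tug side (array([ 0.46638992, -0.15448775, -0.48284586]), np.float64(102.3125), {'side': 1275})
tug both (array([ 0.46562203, -0.15164573, -0.448588  ]), np.float64(196.8125), {'top': 1353, 'side': 1275})
lorry top 0.55 [283.5, 235.1, 13.8, 6.4]
lorry top 0.36 [95.0, 264.2, 44.6, 40.9]
lorry side 0.7 [309.7, 287.3, 48.6, 43.6]
unit top 0.85 [251.1, 162.3, 144.7, 89.2]
unit top 0.73 [340.8, 239.0, 38.0, 6.2]
unit side 0.96 [230.7, 181.4, 129.2, 118.3]
gate top 0.77 [340.0, 238.2, 42.0, 4.6]
gate side 0.75 [337.9, 201.8, 22.3, 44.0]
catch top 0.51 [283.7, 232.7, 17.3, 8.4]
catch side 0.4 [308.6, 243.4, 7.3, 12.3]
catch_tip top 0.53 [248.7, 161.2, 146.6, 85.6]
catch_tip top 0.25 [242.8, 257.4, 27.9, 47.8]
catch_tip side 0.6 [308.6, 245.4, 7.4, 8.4]
gate_knob top 0.74 [339.6, 237.9, 39.6, 10.0]
gate_knob side 0.9 [337.0, 203.7, 22.1, 38.7]
unit top (array([ 0.66536951, -0.04149148, -0.10629245]), np.float64(665.625), {'top': 11106})
unit side (array([ 0.66643326, -0.0433684 , -0.10015819]), np.float64(439.625), {'side': 8786})
unit both (array([ 0.66586396, -0.04220789, -0.10592652]), np.float64(1140.25), {'top': 11106, 'side': 8786})
```

View pics/fit.png

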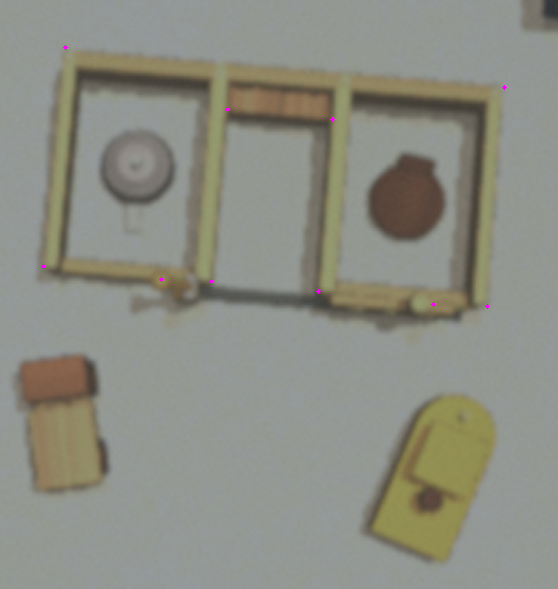

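```bash
cat >> h.py <<'E'
U0=np.array([.6645,-.0425,-.098])
def rows(targets):
    """targets: (x,y,z,phi) -> shift cm, rotz deg from present pose; prints"""
    s=get_state(); Q=R.from_quat(np.roll(s["orientation"],-1)); p=s["tcp_pos"]
    print("clock %.2f"%s["clock"],"tcp",p.round(4),"phi %.3f"%np.arctan2(*Q.as_matrix()[[1,0],0]),"F",np.round(s["wrist_force"],1),"gap %.4f"%s["finger_gap"])
    for x,y,z,phi in targets:
        c,n=np.cos(phi),np.sin(phi)
        G=R.from_matrix(np.array([[c,n,0],[n,-c,0],[0,0,-1.]]))
        print(np.round(Q.inv().apply(np.array([x,y,z])-p)*100,2),np.round((Q.inv()*G).as_rotvec(degrees=True),1))
def push(A,B,off,z,dphi,n):
    """tool poses carrying the tug from pose A to B (world), tool at off in the tug frame, tool phi=heading+dphi"""
    return [(*w([off[0],off[1],0],q)[0][:2],z,q[2]+dphi) for q in (np.array(A)+(np.array(B)-A)*k for k in np.linspace(0,1,n+1))]
def inU(q): return np.array([*loc(q,U0),q[2]-U0[2]])
def toW(q): return np.array([*w([q[0],q[1],0],U0)[0][:2],q[2]+U0[2]])
E
python3 - <<'E'
from h import *
T=np.array([.4655,-.151,-.43]); print(inU(T))
a=push(T,T,(-.008,-.065),0,np.pi/2,1)[0]
rows([(a[0],a[1],.13,a[3]),(a[0],a[1],.012,a[3])])
E
```

```text
[-0.18742918 -0.1274502  -0.332     ]
clock 1.00 tcp [ 0.1588 -0.5527  0.2313] phi 0.280 F [-0.4 -0.2 -0.2] gap 0.0858
[ 35.73 -25.73  10.13] [  0.    0.  -49.3]
[ 35.73 -25.73  21.93] [  0.    0.  -49.3]
```

Call:
{"fn": "send_rows", "kwargs": {"series": [35.7,-25.7,10,0,0,-49.3,0.4,35.7,-25.7,10,0,0,-49.3,0.4,35.7,-25.7,10,0,0,-49.3,0.4,35.7,-25.7,10,0,0,-49.3,0.4,35.7,-25.7,10,0,0,-49.3,0.4,35.7,-25.7,10,0,0,-49.3,0.4,35.7,-25.7,10,0,0,-49.3,0.4,35.7,-25.7,10,0,0,-49.3,0.4,35.7,-25.7,10,0,0,-49.3,0.4,35.7,-25.7,10,0,0,-49.3,0.4]}}

```text
clock: 1.83
tcp_pos: [0.4111, -0.2318, 0.1389]
orientation: [0.001, 0.842, 0.54, 0.0]
wrist_force: [-0.1, -0.3, 0.0]
finger_gap: 0.0341
```

Call:
{"fn": "send_rows", "kwargs": {"series": [0,0,0,0,0,0,0.4,0,0,0,0,0,0,0.4]}}

```text
clock: 2.0
tcp_pos: [0.4109, -0.2312, 0.1385]
orientation: [-0.0, 0.84, 0.542, -0.0]
wrist_force: [0.1, 0.4, 0.3]
finger_gap: 0.0341
```

```bash
python3 - <<'E'
from h import *
T=np.array([.4655,-.151,-.43])
a=push(T,T,(-.008,-.065),0,np.pi/2,1)[0]
rows([(a[0],a[1],.012,a[3])])
E
```

```text
clock 2.00 tcp [ 0.4109 -0.2312  0.1385] phi 1.146 F [0.1 0.4 0.3] gap 0.0341
[ 3.06  0.84 12.65] [-0.1 -0.   0.3]
```

Call:
{"fn": "send_rows", "kwargs": {"series": [1.5,0.8,4,0,0,0,0.4,2.5,0.8,8,0,0,0,0.4,2.5,0.8,12.6,0,0,0,0.4,2.5,0.8,12.6,0,0,0,0.4]}}

```text
clock: 2.33
tcp_pos: [0.4237, -0.2122, 0.0078]
orientation: [-0.004, 0.842, 0.539, -0.002]
wrist_force: [-1.2, 0.9, -0.7]
finger_gap: 0.034
```

```bash
python3 - <<'E'
from h import *
im=look("side","top")
s=im["side"][150:330,300:500]; t=im["top"][210:390,290:490]
cv2.imwrite("pics/a.png",cv2.resize(np.hstack([s,t]),None,fx=2,fy=2,interpolation=cv2.INTER_CUBIC))
T=np.array([.4655,-.151,-.43])
rows(push(T,toW([-.19,0.0,0]),(-.008,-.039),.012,np.pi/2,16))
E
```

```text
clock 2.43 tcp [ 0.4259 -0.2141  0.0119] phi 1.138 F [0.4 0.2 1.1] gap 0.0342
[ 3.49  0.16 -0.01] [-0.3 -0.  -0.1]
[ 4.22 -0.03 -0.01] [-0.3 -0.  -1.3]
[ 4.95 -0.23 -0.01] [-0.3 -0.  -2.5]
[ 5.69 -0.42 -0.  ] [-0.3 -0.  -3.7]
[ 6.42 -0.62 -0.  ] [-0.3 -0.  -4.9]
[ 7.16 -0.81 -0.  ] [-0.3 -0.  -6.1]
[ 7.9 -1.  -0. ] [-0.3 -0.  -7.3]
[ 8.64 -1.2   0.  ] [-0.3 -0.1 -8.5]
[ 9.39 -1.39  0.  ] [-0.3 -0.1 -9.6]
[10.13 -1.59  0.  ] [ -0.3  -0.1 -10.8]
[10.88 -1.78  0.  ] [ -0.3  -0.1 -12. ]
[ 1.163e+01 -1.970e+00  1.000e-02] [ -0.3  -0.1 -13.2]
[ 1.238e+01 -2.170e+00  1.000e-02] [ -0.3  -0.1 -14.4]
[ 1.313e+01 -2.360e+00  1.000e-02] [ -0.3  -0.1 -15.6]
[ 1.388e+01 -2.560e+00  1.000e-02] [ -0.3  -0.1 -16.8]
[ 1.464e+01 -2.750e+00  1.000e-02] [ -0.3  -0.1 -18. ]
[ 1.54e+01 -2.95e+00  1.00e-02] [ -0.3  -0.1 -19.2]
```

View pics/a.png

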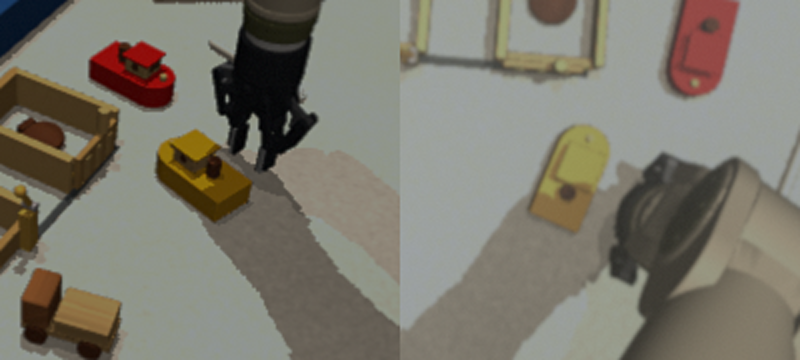

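Call:
{"fn": "send_rows", "kwargs": {"series": [1.5,0.1,0,0,0,0,0.4,2.5,0.1,0,0,0,0,0.4,3.0,0.1,0,0,0,0,0.4,3.5,0.1,0,0,0,0,0.4,4.2,0,0,0,0,-1.3,0.4,5.0,-0.2,0,0,0,-2.5,0.4,5.7,-0.4,0,0,0,-3.7,0.4,6.4,-0.6,0,0,0,-4.9,0.4,7.2,-0.8,0,0,0,-6.1,0.4,7.9,-1.0,0,0,0,-7.3,0.4]}}

```text
clock: 3.27
tcp_pos: [0.4518, -0.1373, 0.013]
orientation: [0.0, 0.805, 0.593, -0.0]
wrist_force: [0.5, -2.3, 1.9]
finger_gap: 0.0342
```

```bash
cat > m2.py <<'E'
from h import *
def tug(near,h0,cs=("top","side")):
    look(*cs); T=tugmasks(cs,near)
    r=None
    for c in T:
        r=fit([HULL,CAB],[near[0],near[1],h0],{c:T[c]}); print(c,r[0].round(4),r[1:],"inU",inU(r[0]).round(4))
    if len(T)>1:
        r=fit([HULL,CAB],[near[0],near[1],h0],T); print("both",r[0].round(4),r[1],"inU",inU(r[0]).round(4))
    return r and r[0]
E
python3 - <<'E'
from m2 import *
s=get_state(); p=s["tcp_pos"]
phi=1.138+.127; q=np.array([p[0],p[1],phi-np.pi/2]); g=w([.008*np.cos(0),.039,0],q)[0]; print(g)
rows([])
t=tug(g,q[2])
E
```

```text
[ 0.47117866 -0.1025526   0.        ]
clock 3.27 tcp [ 0.4518 -0.1373  0.013 ] phi 1.270 F [ 0.5 -2.3  1.9] gap 0.0342
top [ 0.471  -0.0997 -0.3754] (np.float64(194.75), {'top': 1210}) inU [-0.1869 -0.0759 -0.2774]
side [ 0.4707 -0.1037 -0.3412] (np.float64(67.8125), {'side': 1459}) inU [-0.1869 -0.0799 -0.2432]
both [ 0.47   -0.1017 -0.3072] 298.5625 inU [-0.1877 -0.0779 -0.2092]
```

```bash
python3 - <<'E'
from h import *
rows(push([.4712,-.1026,-.305],toW([-.19,0.0,0]),(-.008,-.039),.012,np.pi/2,10)[1:])
E
```

```text
clock 3.47 tcp [ 0.4511 -0.1371  0.0125] phi 1.269 F [ 0.  -0.8 -0.8] gap 0.0343
[ 0.74 -0.03  0.05] [-0.1 -0.1 -1. ]
[ 1.49 -0.14  0.05] [-0.1 -0.1 -2.2]
[ 2.24 -0.25  0.05] [-0.1 -0.1 -3.4]
[ 2.99 -0.37  0.05] [-0.1 -0.1 -4.6]
[ 3.75 -0.48  0.05] [-0.1 -0.1 -5.8]
[ 4.5  -0.59  0.05] [-0.1 -0.1 -6.9]
[ 5.26 -0.7   0.05] [-0.1 -0.1 -8.1]
[ 6.02 -0.81  0.05] [-0.1 -0.1 -9.3]
[ 6.78 -0.93  0.05] [ -0.1  -0.1 -10.5]
[ 7.54 -1.04  0.05] [ -0.1  -0.1 -11.7]
```

Call:
{"fn": "send_rows", "kwargs": {"series": [0.7,0,0,0,0,-1,0.4,1.5,-0.1,0,0,0,-2.2,0.4,2.2,-0.2,0,0,0,-3.4,0.4,3.0,-0.4,0,0,0,-4.6,0.4,3.7,-0.5,0,0,0,-5.8,0.4,4.5,-0.6,0,0,0,-6.9,0.4,5.3,-0.7,0,0,0,-8.1,0.4,6.0,-0.8,0,0,0,-9.3,0.4,6.8,-0.9,0,0,0,-10.5,0.4,7.4,-1.0,0,0,0,-11.7,0.4]}}

```text
clock: 4.3
tcp_pos: [0.4645, -0.0636, 0.013]
orientation: [0.0, 0.74, 0.672, 0.0]
wrist_force: [0.1, -1.8, -1.0]
finger_gap: 0.034
```

Call:
{"fn": "send_rows", "kwargs": {"series": [0,0,0,0,0,0,0.4,-2,0,0,0,0,0,0.4,-5,0,0,0,0,0,0.4,-7,0,-4,0,0,0,0.4,-7,0,-8,0,0,0,0.4,-7,0,-10,0,0,0,0.4]}}

```text
clock: 4.8
tcp_pos: [0.4587, -0.136, 0.1166]
orientation: [0.002, 0.742, 0.67, 0.001]
wrist_force: [1.1, 0.2, 0.1]
finger_gap: 0.0339
```

```bash
python3 - <<'E'
from m2 import *
rows([])
g=toW([-.19,0,0])
t=tug(g,-.1)
o=toW([-.19,-.002,0]); o=o if t is None else t
a=push(t,t,(-.055-.011-.03,0),0,np.pi,1)[0]
rows([(a[0],a[1],.11,a[3]),(a[0],a[1],.012,a[3])])
E
```

```text
clock 4.80 tcp [ 0.4587 -0.136   0.1166] phi 1.470 F [1.1 0.2 0.1] gap 0.0339
top [ 0.4761 -0.0242 -0.0909] (np.float64(81.9375), {'top': 1257}) inU [-0.1893 -0.0002  0.0071]
side [ 0.4771 -0.0289 -0.0929] (np.float64(141.75), {'side': 1522}) inU [-0.1878 -0.0048  0.0051]
both [ 0.4773 -0.0259 -0.121 ] 277.375 inU [-0.1879 -0.0018 -0.023 ]
clock 5.00 tcp [ 0.4577 -0.1344  0.1134] phi 1.472 F [ 0.2 -0.5 -0.9] gap 0.0341
[11.2  -8.72  0.32] [  0.1   0.1 -88.7]
[11.2  -8.74 10.12] [  0.1   0.1 -88.7]
```

Call:
{"fn": "send_rows", "kwargs": {"series": [3,-4,0,0,0,-7,0.3,6,-8,0,0,0,-14,0.3,9,-8.7,0,0,0,-21,0.3,11.2,-8.7,0,0,0,-28,0.3,11.2,-8.7,0,0,0,-35,0.3,11.2,-8.7,0,0,0,-42,0.3,11.2,-8.7,0,0,0,-49,0.3,11.2,-8.7,0,0,0,-56,0.3,11.2,-8.7,0,0,0,-63,0.3,11.2,-8.7,0,0,0,-70,0.3]}}

```text
clock: 5.83
tcp_pos: [0.3803, -0.0134, 0.1112]
orientation: [-0.002, 0.219, 0.976, 0.0]
wrist_force: [0.0, -0.4, 0.6]
finger_gap: 0.0257
```

```bash
python3 - <<'E'
from h import *
t=toW([-.188,-.002,0])
a=push(t,t,(-.055-.011-.03,0),0,np.pi,1)[0]
rows([(a[0],a[1],.11,a[3]),(a[0],a[1],.012,a[3])])
E
```

```text
clock 5.83 tcp [ 0.3803 -0.0134  0.1112] phi 2.700 F [ 0.  -0.4  0.6] gap 0.0257
[-0.26 -0.24  0.12] [ -0.   -0.2 -19.7]
[-0.3  -0.23  9.92] [ -0.   -0.2 -19.7]
```

Call:
{"fn": "send_rows", "kwargs": {"series": [-0.2,-0.2,0,0,0,-7,0.3,-0.2,-0.2,0,0,0,-14,0.3,-0.2,-0.2,3,0,0,-19.7,0.3,-0.2,-0.2,6,0,0,-19.7,0.3,-0.2,-0.2,8.5,0,0,-19.7,0.3,-0.2,-0.2,9.9,0,0,-19.7,0.3,-0.2,-0.2,9.9,0,0,-19.7,0.3]}}

```text
clock: 6.42
tcp_pos: [0.3783, -0.0155, 0.01]
orientation: [-0.004, 0.052, 0.999, 0.001]
wrist_force: [-0.8, -0.0, 0.2]
finger_gap: 0.0253
```

```bash
python3 - <<'E'
from m2 import *
t=toW([-.188,-.002,0])
tug(t,-.1)
print(inU([*get_state()["tcp_pos"][:2],0]))
rows(push(t,toW([-.012,0,0]),(-.066,0),.012,np.pi,20))
E
```

```text
top [ 0.4746 -0.0241 -0.1099] (np.float64(52.9375), {'top': 1292}) inU [-0.1907 -0.0002 -0.0119]
side [ 0.4765 -0.0272 -0.1019] (np.float64(58.9375), {'side': 1626}) inU [-0.1885 -0.0032 -0.0039]
both [ 0.4758 -0.0253 -0.1009] 178.125 inU [-0.1895 -0.0014 -0.0029]
[-0.28261748 -0.00191894  0.098     ]
clock 6.62 tcp [ 0.3831 -0.0168  0.0143] phi 3.038 F [-0.   0.3  0. ] gap 0.0255
[-2.86  0.01  0.23] [-0.   0.  -0.3]
[-3.74  0.02  0.23] [-0.   0.  -0.3]
[-4.62  0.04  0.23] [-0.   0.  -0.3]
[-5.5   0.05  0.23] [-0.   0.  -0.3]
[-6.38  0.07  0.23] [-0.   0.  -0.3]
[-7.26  0.08  0.23] [-0.   0.  -0.3]
[-8.14  0.1   0.23] [-0.   0.  -0.3]
[-9.02  0.12  0.23] [-0.   0.  -0.3]
[-9.9   0.13  0.23] [-0.   0.  -0.3]
[-10.78   0.15   0.23] [-0.   0.  -0.3]
[-11.66   0.16   0.23] [-0.   0.  -0.3]
[-12.54   0.18   0.23] [-0.   0.  -0.3]
[-13.42   0.19   0.23] [-0.   0.  -0.3]
[-14.3    0.21   0.23] [-0.   0.  -0.3]
[-15.18   0.22   0.23] [-0.   0.  -0.3]
[-16.06   0.24   0.23] [-0.   0.  -0.3]
[-16.94   0.25   0.23] [-0.   0.  -0.3]
[-17.82   0.27   0.23] [-0.   0.  -0.3]
[-18.7    0.28   0.23] [-0.   0.  -0.3]
[-19.58   0.3    0.23] [-0.   0.  -0.3]
[-20.46   0.31   0.23] [-0.   0.  -0.3]
```

Call:
{"fn": "send_rows", "kwargs": {"series": [-1.5,0,0,0,0,0,0.3,-2.5,0,0,0,0,0,0.3,-3.2,0,0,0,0,0,0.3,-4.1,0,0,0,0,0,0.3,-5,0,0,0,0,0,0.3,-6,0.1,0,0,0,0,0.3,-7,0.1,0,0,0,0,0.3,-8,0.1,0,0,0,0,0.3,-9,0.1,0,0,0,0,0.3,-10,0.1,0,0,0,0,0.3]}}

```text
clock: 7.45
tcp_pos: [0.4833, -0.0263, 0.0139]
orientation: [-0.0, 0.052, 0.999, -0.0]
wrist_force: [-2.5, 0.3, 2.7]
finger_gap: 0.026
```

```bash
python3 - <<'E'
from m2 import *
p=inU([*get_state()["tcp_pos"][:2],0]); print(p)
t=toW([p[0]+.066,0,0])
tug(t,-.1)
rows(push(t,toW([-.012,0,0]),(-.066,0),.012,np.pi,1))
im=look("top","side")
s=im["side"][150:330,260:460]; t=im["top"][140:320,230:430]
cv2.imwrite("pics/b.png",cv2.resize(np.hstack([s,t]),None,fx=2,fy=2,interpolation=cv2.INTER_CUBIC))
E
```

```text
[-0.18190994 -0.0015712   0.098     ]
side [ 0.553  -0.0338 -0.145 ] (np.float64(372.25), {'side': 1186}) inU [-0.1118 -0.0023 -0.047 ]
clock 7.65 tcp [ 0.4834 -0.0264  0.0139] phi 3.037 F [ 0.1 -0.1 -0.2] gap 0.0254
[0.01 0.17 0.19] [-0.   0.1 -0.4]
[-10.38   0.23   0.2 ] [-0.   0.1 -0.4]
```

View pics/b.png

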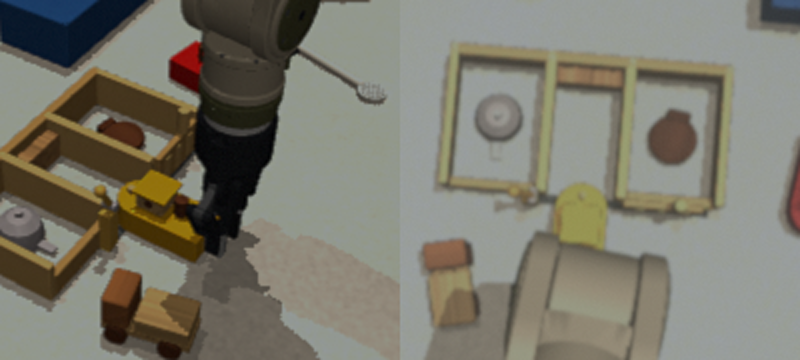

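Call:
{"fn": "send_rows", "kwargs": {"series": [-1,0,0,0,0,0,0.3,-2,0,0,0,0,0,0.3,-3,0.1,0,0,0,0,0.3,-4,0.1,0,0,0,0,0.3,-5,0.1,0,0,0,0,0.3,-6,0.1,0,0,0,0,0.3,-7,0.2,0,0,0,0,0.3,-8,0.2,0,0,0,0,0.3,-8.8,0.2,0,0,0,0,0.3,-9.5,0.2,0,0,0,0,0.3]}}

```text
clock: 8.58
tcp_pos: [0.5779, -0.0342, 0.0139]
orientation: [-0.0, 0.052, 0.999, -0.0]
wrist_force: [-3.2, 0.4, 3.3]
finger_gap: 0.0256
```

Call:
{"fn": "send_rows", "kwargs": {"series": [-0.2,0,0,0,0,0,0.3,-0.4,0,0,0,0,0,0.3,-0.6,0,0,0,0,0,0.3]}}

```text
clock: 8.83
tcp_pos: [0.5825, -0.0347, 0.0138]
orientation: [-0.001, 0.052, 0.999, -0.0]
wrist_force: [-2.5, 0.1, 1.8]
finger_gap: 0.0253
```

Call:
{"fn": "send_rows", "kwargs": {"series": [-0.1,0,0,0,0,0,0.3,-0.2,0,0,0,0,0,0.3]}}

```text
clock: 9.0
tcp_pos: [0.585, -0.0349, 0.0138]
orientation: [0.0, 0.052, 0.999, -0.0]
wrist_force: [-1.0, 0.5, -1.4]
finger_gap: 0.0255
```

```bash
python3 - <<'E'
from m2 import *
s=get_state()
p=inU([*s["tcp_pos"][:2],0]); print(p,s["wrist_force"])
im=look("top","side")
s=im["side"][150:330,220:420]; t=im["top"][140:320,230:430]
cv2.imwrite("pics/c.png",cv2.resize(np.hstack([s,t]),None,fx=2,fy=2,interpolation=cv2.INTER_CUBIC))
E
```

```text
[-0.07983899 -0.00021737  0.098     ] [-1.02332145  0.46359411 -1.37541554]
```

View pics/c.png

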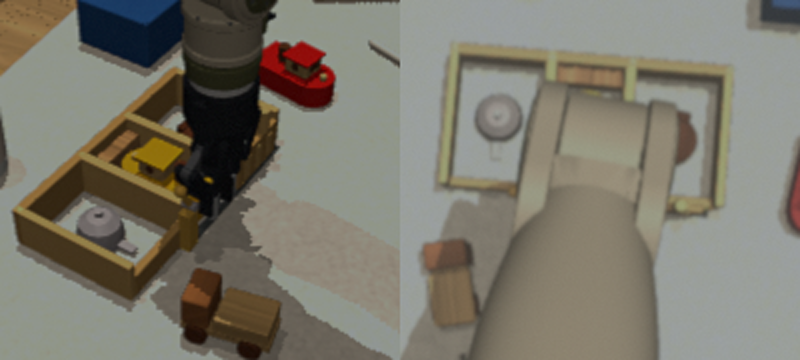

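Call:
{"fn": "send_rows", "kwargs": {"series": [-0.1,0,0,0,0,0,0.3,-0.2,0,0,0,0,0,0.3]}}

```text
clock: 9.27
tcp_pos: [0.5868, -0.0351, 0.0139]
orientation: [-0.0, 0.052, 0.999, -0.0]
wrist_force: [-1.6, 1.2, -0.6]
finger_gap: 0.0254
```

Call:
{"fn": "send_rows", "kwargs": {"series": [-0.1,0,0,0,0,0,0.3,-0.2,0,0,0,0,0,0.3]}}

```text
clock: 9.43
tcp_pos: [0.589, -0.0354, 0.0139]
orientation: [-0.0, 0.052, 0.999, -0.0]
wrist_force: [-1.3, -0.0, -0.2]
finger_gap: 0.0256
```

Call:
{"fn": "send_rows", "kwargs": {"series": [-0.1,0,0,0,0,0,0.3,-0.1,0,0,0,0,0,0.3]}}

```text
clock: 9.6
tcp_pos: [0.5904, -0.0355, 0.0139]
orientation: [0.0, 0.052, 0.999, -0.0]
wrist_force: [-0.8, -0.4, -1.6]
finger_gap: 0.0257
```

Call:
{"fn": "send_rows", "kwargs": {"series": [-0.1,0,0,0,0,0,0.3,-0.1,0,0,0,0,0,0.3]}}

```text
clock: 9.77
tcp_pos: [0.5912, -0.0356, 0.014]
orientation: [0.0, 0.052, 0.999, -0.0]
wrist_force: [-1.0, 0.4, -0.9]
finger_gap: 0.0255
```

Call:
{"fn": "send_rows", "kwargs": {"series": [-0.1,0,0,0,0,0,0.3,-0.1,0,0,0,0,0,0.3]}}

```text
clock: 9.93
tcp_pos: [0.5912, -0.0356, 0.0139]
orientation: [-0.001, 0.052, 0.999, -0.0]
wrist_force: [-4.7, -0.0, 3.9]
finger_gap: 0.0255
```

Call:
{"fn": "send_rows", "kwargs": {"series": [-0.1,0,0,0,0,0,0.3,-0.1,0,0,0,0,0,0.3]}}

```text
clock: 10.1
tcp_pos: [0.5912, -0.0356, 0.0139]
orientation: [-0.002, 0.052, 0.999, -0.0]
wrist_force: [-8.2, 0.8, 5.9]
finger_gap: 0.0257
```

```bash
python3 - <<'E'
from m2 import *
s=get_state()
p=inU([*s["tcp_pos"][:2],0]); print(p,s["wrist_force"])
im=look("side")["side"]
cv2.imwrite("pics/d.png",cv2.resize(im[190:270,240:360],None,fx=6,fy=6,interpolation=cv2.INTER_CUBIC))
tug(toW([-.008,0,0]),-.1,["side"])
E
```

```text
[-0.07363506 -0.00028477  0.098     ] [-8.22686157  0.81487343  5.93809194]
side [ 0.699  -0.0851 -1.0286] (np.float64(597.625), {'side': 474}) inU [ 0.0385 -0.039  -0.9306]
```

View pics/d.png

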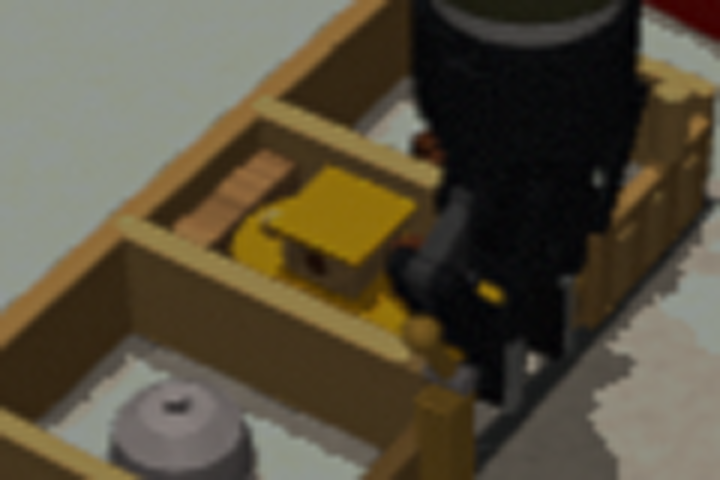

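Call:
{"fn": "send_rows", "kwargs": {"series": [0.3,0,0,0,0,0,0.3,1,0,0,0,0,0,0.3,3,0,0,0,0,0,0.3,6,0,0,0,0,0,0.3,8,0,-4,0,0,0,0,8,0,-8,0,0,0,0,8,0,-12,0,0,0,0,8,-6,-12,0,0,0,0,8,-10,-12,0,0,0,0,8,-14,-12,0,0,0,0]}}

```text
clock: 11.08
tcp_pos: [0.5016, -0.1529, 0.1358]
orientation: [0.002, 0.051, 0.999, -0.001]
wrist_force: [0.9, -0.8, -0.9]
finger_gap: -0.0
```

```bash
sed -i 's/^U0=.*/U0=np.array([.6666,-.0425,-.098])/' h.py; python3 - <<'E'
from m2 import *
print("knob",inU([*back([[370.5,242.7]],.081,"top")[0][:2],0]))
im=look("side","top")
tug(toW([-.01,0,0]),-.1)
k=back([[370.5,242.7]],.081,"top")[0]
s=im["side"][150:330,220:420]; t=im["top"][140:320,230:430]
cv2.imwrite("pics/e.png",cv2.resize(np.hstack([s,t]),None,fx=2,fy=2,interpolation=cv2.INTER_CUBIC))
a=toW([-.079,-.15,0])
rows([(a[0],a[1],.13,U0[2]+np.pi),(a[0],a[1],.06,U0[2]+np.pi)])
E
```

```text
knob [-0.0813908  -0.10151069  0.098     ]
top [ 0.6562 -0.0408 -0.1045] (np.float64(63.3125), {'top': 1270}) inU [-0.0105  0.0007 -0.0065]
side [ 0.66   -0.0481 -0.2335] (np.float64(520.0625), {'side': 865}) inU [-0.0061 -0.0062 -0.1355]
both [ 0.6571 -0.0421 -0.1239] 672.625 inU [-0.0095 -0.0005 -0.0259]
clock 11.38 tcp [ 0.5003 -0.1512  0.1338] phi 3.038 F [-0.5 -0.1 -0.3] gap -0.0000
[-7.6  -2.51  0.38] [ 0.   0.  -0.3]
[-7.6  -2.52  7.38] [ 0.   0.  -0.3]
```

View pics/e.png

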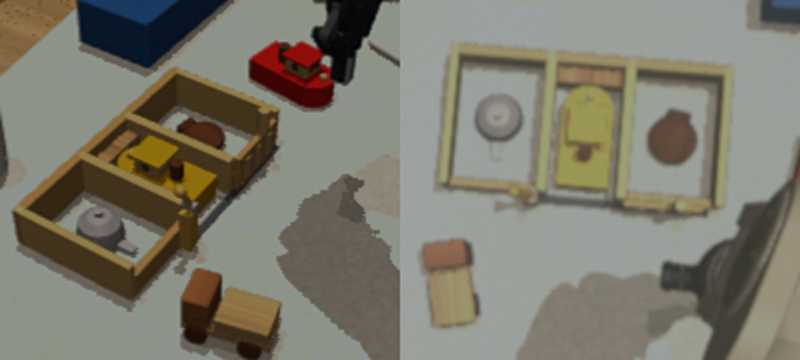

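Call:
{"fn": "send_rows", "kwargs": {"series": [-3.5,-2.5,0,0,0,0,0,-7.6,-2.5,0,0,0,0,0,-7.6,-2.5,0,0,0,0,0,-7.6,-2.5,3,0,0,0,0,-7.6,-2.5,6,0,0,0,0,-7.6,-2.5,7.2,0,0,0,0,-7.6,-2.5,7.2,0,0,0,0]}}

```text
clock: 11.97
tcp_pos: [0.571, -0.1813, 0.0578]
orientation: [-0.003, 0.051, 0.999, 0.002]
wrist_force: [-0.9, 0.4, 0.3]
finger_gap: 0.0006
```

Call:
{"fn": "send_rows", "kwargs": {"series": [0,1,0,0,0,0,0,0,2,0,0,0,0,0,0,3,0,0,0,0,0,0,4,0,0,0,0,0,0,5,0,0,0,0,0,0,6,0,0,0,0,0,0,7,0,0,0,0,0,0,8,0,0,0,0,0,0,8.5,0,0,0,0,0]}}

```text
clock: 12.72
tcp_pos: [0.5824, -0.0985, 0.0621]
orientation: [0.0, 0.052, 0.999, 0.0]
wrist_force: [-0.5, -1.1, 1.6]
finger_gap: 0.0003
```

```bash
python3 - <<'E'
from h import *
print(inU([*get_state()["tcp_pos"][:2],0])); a=toW([-.079,-.0365,0]); rows([(a[0],a[1],.06,U0[2]+np.pi)])
E
```

```text
[-0.0783177 -0.0639232  0.098    ]
clock 12.72 tcp [ 0.5824 -0.0985  0.0621] phi 3.038 F [-0.5 -1.1  1.6] gap 0.0003
[0.08 2.74 0.21] [ 0.   0.  -0.3]
```

Call:
{"fn": "send_rows", "kwargs": {"series": [0,0.5,0,0,0,0,0,0,1,0,0,0,0,0,0,1.5,0,0,0,0,0,0,2,0,0,0,0,0,0,2.3,0,0,0,0,0]}}

```text
clock: 13.13
tcp_pos: [0.5846, -0.0767, 0.0618]
orientation: [-0.0, 0.052, 0.999, 0.0]
wrist_force: [-0.2, -0.1, 0.3]
finger_gap: 0.0002
```

Call:
{"fn": "send_rows", "kwargs": {"series": [0,0.2,0,0,0,0,0,0,0.4,0,0,0,0,0]}}

```text
clock: 13.3
tcp_pos: [0.5849, -0.073, 0.0618]
orientation: [-0.0, 0.052, 0.999, -0.0]
wrist_force: [-0.8, -1.9, 0.7]
finger_gap: 0.0002
```

Call:
{"fn": "send_rows", "kwargs": {"series": [0,0.2,0,0,0,0,0,0,0.3,0,0,0,0,0]}}

```text
clock: 13.47
tcp_pos: [0.5852, -0.07, 0.0618]
orientation: [-0.0, 0.052, 0.999, -0.0]
wrist_force: [-0.1, -0.6, -0.6]
finger_gap: -0.0001
```

Call:
{"fn": "send_rows", "kwargs": {"series": [0,0.2,0,0,0,0,0,0,0.4,0,0,0,0,0]}}

```text
clock: 13.63
tcp_pos: [0.5854, -0.0687, 0.062]
orientation: [-0.0, 0.053, 0.999, -0.003]
wrist_force: [-3.2, -13.6, 0.9]
finger_gap: -0.0
```

Call:
{"fn": "send_rows", "kwargs": {"series": [0,0.2,0,0,0,0,0,0,0.3,0,0,0,0,0]}}

```text
clock: 13.8
tcp_pos: [0.5855, -0.0684, 0.0621]
orientation: [-0.001, 0.054, 0.999, -0.005]
wrist_force: [-4.7, -19.6, -0.0]
finger_gap: 0.0002
```

```bash
python3 - <<'E'
from h import *
s=get_state(); print(inU([*s["tcp_pos"][:2],0]),s["wrist_force"])
im=look("side","top")
a=im["side"][190:270,240:360]; b=im["top"][200:280,280:400]
cv2.imwrite("pics/f.png",cv2.resize(np.vstack([a,b]),None,fx=3.7,fy=3.7,interpolation=cv2.INTER_CUBIC))
E
```

```text
[-0.0782249  -0.03372524  0.098     ] [ -4.70266703 -19.59694603  -0.04291403]
```

View pics/f.png

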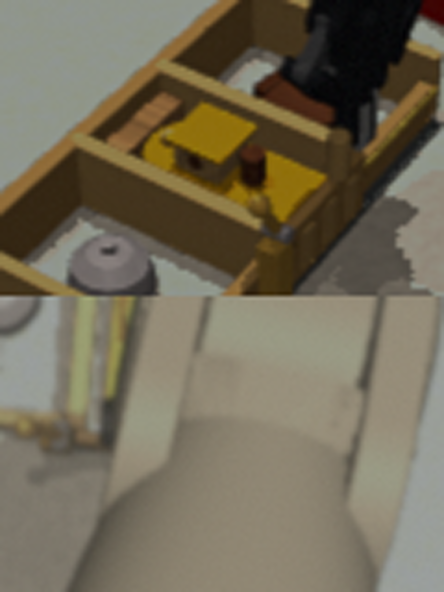

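Call:
{"fn": "send_rows", "kwargs": {"series": [0,-0.5,0,0,0,0,0,0,-1.5,0,0,0,0,0,0,-1.5,-4,0,0,0,0,0,-1.5,-8,0,0,0,0,0,2,-8,0,0,0,0,0,6,-8,0,0,0,0,0,10,-8,0,0,0,0,0,14,-8,0,0,0,0,0,14,-8,0,0,0,0]}}

```text
clock: 14.65
tcp_pos: [0.6007, 0.0827, 0.142]
orientation: [0.0, 0.048, 0.999, 0.002]
wrist_force: [-1.2, -0.8, -0.6]
finger_gap: -0.0003
```

```bash
python3 - <<'E'
from h import *
s=get_state(); print(inU([*s["tcp_pos"][:2],0]))
a=toW([-.080,.110,0]);b=toW([-.080,.05,0]);c=toW([-.080,.035,0])
rows([(q[0],q[1],.082,U0[2]+np.pi) for q in(a,b,c)])
E
```

```text
[-0.07781152  0.11811725  0.098     ]
clock 14.65 tcp [0.6007 0.0827 0.142 ] phi 3.045 F [-1.2 -0.8 -0.6] gap -0.0003
[ 0.22 -0.83  6.  ] [0.2 0.  0.1]
[ 0.23 -6.83  5.98] [0.2 0.  0.1]
[ 0.23 -8.33  5.97] [0.2 0.  0.1]
```

Call:
{"fn": "send_rows", "kwargs": {"series": [0.2,0,3,0,0,0,0,0.2,0,6,0,0,0,0,0.2,-1,6,0,0,0,0,0.2,-2,6,0,0,0,0,0.2,-3,6,0,0,0,0,0.2,-4,6,0,0,0,0,0.2,-5,6,0,0,0,0,0.2,-6,6,0,0,0,0,0.2,-7,6,0,0,0,0,0.2,-7.6,6,0,0,0,0]}}

```text
clock: 15.48
tcp_pos: [0.5909, -0.0012, 0.0825]
orientation: [0.001, 0.053, 0.999, -0.0]
wrist_force: [-0.4, -0.5, 0.5]
finger_gap: -0.0
```

Call:
{"fn": "send_rows", "kwargs": {"series": [0,0,0,0,0,0,0,0,0,0,0,0,0,0,0,2,0,0,0,0,0,0,5,0,0,0,0,0,0,5,-4,0,0,0,0,1,5,-8,0,0,0,0,5,5,-10,0,0,0,0,9,5,-12,0,0,0,0,13,5,-12,0,0,0,0,17,5,-12,0,0,0,0]}}

```text
clock: 16.32
tcp_pos: [0.4286, 0.0685, 0.2033]
orientation: [0.002, 0.052, 0.999, 0.0]
wrist_force: [0.3, -0.4, 0.6]
finger_gap: 0.0004
```

```bash
python3 - <<'E'
from m2 import *
rows([])
im=look("side","top")
tug(toW([-.01,0,0]),-.1)
a=im["side"][180:270,230:370]; b=im["top"][155:255,245:401]
cv2.imwrite("pics/g.png",np.vstack([cv2.resize(a,(560,360),interpolation=cv2.INTER_CUBIC)[:,:],cv2.resize(b[60:],(560,144),interpolation=cv2.INTER_CUBIC)]))
E
```

```text
clock 16.32 tcp [0.4286 0.0685 0.2033] phi 3.038 F [ 0.3 -0.4  0.6] gap 0.0004
top [ 0.6574 -0.0423 -0.106 ] (np.float64(58.875), {'top': 1383}) inU [-0.0092 -0.0007 -0.008 ]
side [ 0.6814 -0.0677 -0.6216] (np.float64(525.1875), {'side': 696}) inU [ 0.0172 -0.0236 -0.5236]
both [ 0.6579 -0.0427 -0.1287] 794.4375 inU [-0.0086 -0.0011 -0.0307]
```

View pics/g.png

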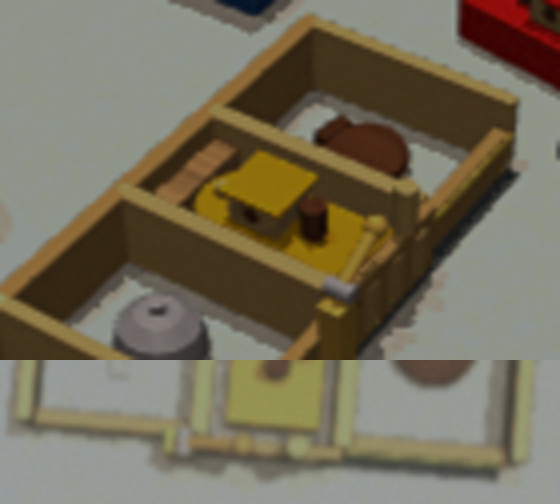

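```bash
python3 - <<'E'
from h import *
for a in (1.2,1.4,1.6):
    t=a-.5; P=toW([-.08,.05-.038*np.sin(t),0]); q=[P[0],P[1],.058+.038*np.cos(t)]
    print(a,proj([q],"side")[0],proj([q],"top")[0])
for o in (0,.005):
    P=toW([-.079,-.015-o,0]); print(o,proj([[P[0],P[1],.081]],"top")[0],proj([[P[0],P[1],.081]],"side")[0])
print("seen ball side",376/4+230-.5,223/4+180-.5,"top",245/560*156+245-.5,(445-360)/144*40+215-.5,"knob top",299/560*156+245-.5,(447-360)/144*40+215-.5,"side",404/4+230-.5,187/4+180-.5)
E
```

```text
1.2 [321.11927124 235.10204531] [308.11582901 236.62272638]
1.4 [322.46657395 235.61375593] [310.70649557 237.04099156]
1.6 [323.48028162 236.77878533] [312.68628313 237.44144175]
0 [328.05747154 238.00702481] [331.03240838 226.19579915]
0.005 [330.51473258 238.21041469] [332.27465389 224.88729646]
seen ball side 323.5 235.25 top 312.75 238.11111111111111 knob top 327.79285714285714 238.66666666666666 side 330.5 226.25
```

Ball and knob match the catch fully over (1.6) and the gate shut (0).

```bash
python3 -c "
from workcell import *
print(hand_in(), get_state()['clock'])"
```

```text
the job is handed in; nothing more can be done
the job is handed in; nothing more can be done
```

The tugboat is in the middle berth with its bow against the cork bumper, the gate is shut behind it, and the catch lies over the gate. I handed the job in at about 16.5 s; it reported no verdict.

I pushed the yellow tugboat sideways into the lane with two fingertips on its flat side. Two fingertips on the stern then took it bow first into the berth until it stopped at the bumper, with about 8 N on the wrist. The shut fingers slid the gate to its end stop by the knob, at about 20 N, and tipped the catch over.

**Last checks, after the arm had withdrawn:**
- **Tugboat:** the top view puts it at x ≈ -9 mm and y ≈ -1 mm in the unit's frame, about 0.01 rad from straight. The x value relies on a unit position I had moved about 2 mm to match the bumper contact.
- **Gate and catch:** the knob was where it should be with the gate shut, and the ball where it should be with the catch fully over, each within about a pixel. One pixel is about 2 mm at the gate.
- **Other toys:** I never touched the lorry, bell, castanets or the rest on purpose. I did not measure their positions at the end.

**Disagreement:** the side-view fit of the docked tugboat gave a different pose, because the gate and walls hide much of it there. I disregarded it in favour of the top view and the force contact.

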